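# Lift a degreased bolt out of the dip tank with spring tongs and lay it to drain

## Robot

A 7-joint arm with a two-finger parallel gripper is mounted at the origin on a cart in front of the work surface, level with it; the furniture and walls round the work are solid. World frame = base frame: x ahead of the robot, y to its left, z up, the work surface at z = 0. Lengths are in m, angles in rad, forces in N, time in s.
With the tool pointing down it reaches from about 0.4 to 0.875 m from the base axis. Payload 19.3 kg.
Tool frame: the origin (TCP) lies at the centre of the arm's flange, where the gripper is bolted on; the fingertips stand 173 mm ahead of it and the grasp point (between the pads) lies 155 mm ahead of it; z points along the fingers, y is the line along which they close (so a half turn about z gives the same grasp; the last joint's range is limited). The gripper opens to 85 mm and grips with 20 to 120 N. Pads are 22 mm wide; open, the fingers measure 114 mm over their backs; the gripper's body (76 mm by 85 mm) begins 54 mm behind the grasp point. The pads swing forward as they close: fully open they stand 13 mm farther back than shut.
Start: joints at [-1.194, 0.521, -0.036, 1.599, 0.021, 1.021, -0.113], TCP at [0.27, 0.564, 0.405] pointing down, gripper open.
Joint ranges: [-2.91, 2.91], [-0.3, 2.13], [-1.5, 1.42], [0.17, 2.43], [-1.26, 4.41], [0.16, 1.93], [-2.52, 2.52]. Speed limits (rad/s): [1.89, 1.89, 2.39, 2.39, 3.01, 3.01, 3.01].

## Interface

Orientations are given as [roll, pitch, yaw] about the fixed x, y, z axes, in that order (R = Rz(yaw) Ry(pitch) Rx(roll)).
In Python, from workcell import bot, imaging, job gives the robot as it stands.
- The arm moves only by the tool carry_out, never from a script. Its argument "targets" is a list of rows, each a list of 3 entries, a list of its own where there are three numbers: the shift along the tool's x, y, z in units of 0.25 m (1.0 is 0.25 m), then the turn, a rotation vector about the tool's x, y, z in units of 180 degrees (1.0 is 180 degrees), then the opening, from 0 (shut) to 1 (fully open). In form: [[[tx, ty, tz], [wx, wy, wz], jaw], ...]. A call has 1 to 8 rows; each row shifts and turns the commanded pose from where the row before left it, along the tool's axes as they then stand; what a row does not reach is not made up. A row lasts 1/8 s, in which the tool goes at most 62.5 mm and 10.7 degrees, less where a joint would pass 70% of its speed; a pose out of reach is approached as far as the arm can. A call with a number of a shift or a turn outside -1 to 1 is refused whole. A call with a gripper value outside its range is refused whole. The fingers move at their own pace and stop on an object; "force" is the grip in N (left out, the last holds). Time passes only in rows, so rows that do not move let the fingers close. It gives the time, the measured TCP pose, the force and the opening at its end, in the units of the state.
- bot.observe(): the state, without advancing time (a new reading comes with each control period).
- imaging.grab_frame(name): name is "side" or "top" or "wrist"; returns a dict with "pixels" (400x640x3 uint8, red, green, blue), "mtx" (3x3 intrinsics, pixels), "k1" (the pictures are not rectified: a ray, as slopes to the right and down, at radius r is drawn at 1 + k1 r^2 times it, then the intrinsics apply), "cam_to_world" (4x4, takes a point from camera to world coordinates); the wrist camera has in their place "mount" (4x4, takes a point from camera to tool coordinates, whose origin is the TCP and whose axes are the flange's). Camera axes: x right, y down, z forward; pixel columns grow to the right and rows downward; lengths in m; the calibration is good to about 2 mm. A picture is of the moment at which its call begins: read the wrist's pose just before it. There is no depth.
- job.job_done(): hands the job in, once; it reports no verdict.
The state is a dict: "clock": time; "qpos": joint angles; "qd": joint speeds; "joint_efforts": joint torques, N m; "position": TCP position; "tool_rot": TCP orientation; "force": force on the tool from outside, world axes, zero at the start; "moment": the same for the moment, N m; "grip_width": finger opening in m.
Only numpy, scipy, OpenCV 4.12 (cv2) and the standard library are available. Lean on these libraries where they do the work, as an engineer would, in place of code of your own. Each camera call takes 0.05 s, during which the arm holds its last target. There are 200 camera calls.

## Task

The bolt in the dip tank has been degreased, so the gripper and arm must not touch it: swing the tank's wire cover right over on its hinge until it lies open by itself beside the tank as a draining tray, then pick up the spring tongs, squeeze them on the bolt and lift it out. Lay the bolt down in the tray without dropping it, and stand the tongs back upright in their wooden holder. Leave the nut lying where it is in the tank and do not knock the glue bottle or the spray can aside.

Things in the scene. Friction and masses are not known exactly. Their poses are not given: they have to be found in the camera images.
- tank: Fixed dry grey dip tank, open at the top: 168 (x) x 132 (y) mm over the walls, base flange 178 x 142, rim 98 mm up, walls 4 mm, inside 160 x 124 mm and 91 mm deep (too deep for a hand), inner floor at 4 mm. Origin: centre of its underside on the bench; z up. The cover's hinge pin runs along x at y = +74 mm, z = 99 mm, outside the +y wall.
- cover (a joint): Angle of the wire cover, rad: 0 = over the tank's mouth; grows as the handle is lifted and swung over to the tank's +y side; 1.57 upright; 3.12 = level on its stop beside the tank, a draining tray. No latch, light damping: let go before upright it falls shut, past upright it sinks open in 1 to 2 s and stays. 0.30 kg.
- cover_handle (a point): Middle of the cover's handle: a round steel bar, 9 mm thick, parallel to the hinge pin, straight for 68 mm between two legs 84 mm apart that run to the cover. 186 mm from the pin (in the cover's frame 186 mm along -y and 4 mm above it); when shut it is 46 mm out from the tank's -y wall and 103 mm up. Axes: the cover's, equal to the tank's when shut.
- tray_mid (a point): Centre of the cover's wire floor, 72 mm from the pin. x runs along the pin; when open z points down. Opened, the cover is a tray, 151 (x) x 117 (y) mm inside; its floor of 4 mm wires, 12 mm apart and parallel to the pin, has its top 96 mm above the bench (this point 94 mm); its 3 mm walls rise to 111 mm.
- tongs: Loose steel spring tongs, 157 mm high, 0.12 kg, standing tips down in the holder: a U-bow, two 24 mm wide legs side by side along y, black rubber jaws 26 mm wide (x), 18 mm high at the feet. Open: 46 mm between the jaws, 58 mm over the feet. Origin midway between the feet; z up to the bow. The frame belongs to the -y leg: it leans by half of tongs_arm when both legs are squeezed alike.
- tongs_arm (a joint): Angle by which the legs of the tongs are squeezed together at the pivot (156 mm above the feet), rad: 0 = sprung open against a stop; 0.23 = jaws parallel, 10 mm apart, on the bolt's shank; 0.285 = shut. At the rollers the spring pushes with 5 N when open and 10 N at 0.23; a squeeze of 30 to 40 N there holds the bolt firmly.
- tongs_grip (a point): Midway between the two grip rollers, 124 mm above the feet; the bow rises 33 mm above it. Rubber rollers 14 mm thick, 26 mm long (x). Over them, along y, the tongs measure 55 mm open, 46 mm when gripping the bolt; fingers held anywhere between (51 mm: jaws about 30 mm apart) still hold the tongs by their own spring.
- tongs_stand: Fixed wooden holder for the tongs: base 110 x 130 x 12 mm with a box-shaped socket, inside 36 (x) by 76 (y) mm, walls 7 mm, top edge 70 mm above the bench, inner floor 12 mm above it. Origin: centre of its underside; z up. The tongs stand in it with their y along its y.
- stand_floor (a point): Centre of the socket's inner floor in the wooden holder.
- tongs_foot (a point): The tongs' origin (midway between the feet) as a point.
- bolt: Loose steel hex-headed bolt, 87 mm long, 0.07 kg, lying on the tank's floor at the start. Its length is along its y, head (20 mm across, 8 mm thick) at the +y end; shank 10 mm in diameter from y = -44 to +36 mm. Origin: underside centre as it first lies, 8 mm below its axis.
- bolt_mid (a point): Point on the bolt's axis near its centre of mass (4 mm toward the head from the middle of its length): the place to grip it.
- nut: Loose plain steel hexagon nut, 30 x 34 x 16 mm, lying flat in one corner (+x, +y) of the tank; it stays there. Origin: underside centre.
- glue_bottle: Bystander: yellowish glue bottle with a red pointed cap, 42 x 55 mm, 160 mm high. Origin: underside centre.
- spray_can: Bystander: white spray can with a yellow cap, 55 mm in diameter, 197 mm high. Origin: underside centre.

How it is judged:
On the way, in this order (a step that is already met when the one before it is completed fails the run):
1. the cover is swung over centre and lies open on its stop (value of joint cover above 3 rad), for 0.2 s.
2. the bolt is lifted clear of the tank in the jaws of the tongs (height (world z) of bolt_mid above 0.13 m and contact force between tongs and bolt above 0.3 N), for 0.2 s.
3. the bolt lies in the open tray and the tongs have let go of it (x of bolt_mid in the frame of tray_mid between -0.075 and 0.075 m and y of bolt_mid in the frame of tray_mid between -0.058 and 0.058 m and height (world z) of bolt_mid between 0.09 and 0.118 m and contact force between tongs and bolt below 0.05 N and value of joint cover above 3 rad and linear speed of bolt below 0.05 m/s), for 0.3 s.
At the end, for the whole second after the job is handed in: The cover is open past 3.0 rad; the bolt is at rest on the tray's wires inside its walls, free of the tongs; the tongs stand at rest within 0.15 rad of upright in the holder, feet within 20 mm of its centre and 12 mm of its floor; the nut is within 30 mm of where it was (x of bolt_mid in the frame of tray_mid between -0.075 and 0.075 m and y of bolt_mid in the frame of tray_mid between -0.058 and 0.058 m and height (world z) of bolt_mid between 0.09 and 0.118 m and value of joint cover above 3 rad and contact force between tongs and bolt below 0.05 N and linear speed of each of bolt, tongs below 0.03 m/s and horizontal distance between tongs_foot and stand_floor below 0.02 m and height (world z) of tongs_foot below 0.024 m and angle between tongs's own z axis and vertical below 0.15 rad and distance of nut from where it was at the start of the episode below 0.03 m); the robot touches nothing.
It fails at once if the gripper or arm touches the bolt (contact force between any of the fingers, the arm and bolt above 0.3 N).
It fails at once if the bolt is dropped (falls free faster than 0.7 m/s, a drop of some 25 mm) (linear speed of bolt above 0.7 m/s and contact force between bolt and anything else below 0.02 N).
It fails at once if the glue bottle or the spray can is knocked aside by more than 30 mm (distance of any of glue_bottle, spray_can from where it was at the start of the episode above 0.03 m).
It fails at once if the nut is pushed about or taken out of its corner (more than 30 mm) (distance of nut from where it was at the start of the episode above 0.03 m).
It also fails if it takes over 64 s, if anything falls off the work surface, if the arm or the gripper's body presses on something with over 40 N, if the wrist force passes 120 N, or if a joint passes its speed limit or range.

## Working session

There is one attempt and no reset: what is moved stays moved. The work goes in short steps, Python scripts to look and compute and a tool call to move; the robot and the scene stay as the last step left them, time stands still between calls to the robot, and variables do not carry over. Pictures are saved under pics/ and viewed, on a budget of 10 in all, crops included, one or two more only if the job needs it, and the job is handed in when it is done.

Besides the shell and the picture viewer there is one more tool, called after "Call:" as a command line: name --argument value ..., lists and objects as JSON in quotes. carry_out: Moves the arm, as the interface text tells. Its arguments: {"type":"object","properties":{"targets":{"type":"array"},"force":{"type":"number"}},"required":["targets"]}

```bash
ls; mkdir -p pics; python3 - <<'E'
from workcell import bot, imaging, job
import cv2, numpy as np
print(bot.observe())
for n in ("side","top"):
    f=imaging.grab_frame(n); np.savez(f"{n}0.npz",**f)
    print(n,f["mtx"].tolist(),f["k1"],np.round(f["cam_to_world"],4).tolist())
    cv2.imwrite(f"pics/{n}0.png",f["pixels"][:,:,::-1])
E
```

```text
pics
{'clock': 0.0, 'qpos': array([-1.19418698,  0.52203787, -0.03628256,  1.6000314 ,  0.0212147 ,
        1.02108219, -0.11282915]), 'qd': array([ 2.02142412e-03, -1.05945157e-03, -6.03994211e-04,  2.76061679e-04,
       -9.38611934e-04,  1.14065815e-03, -9.58753591e-05]), 'joint_efforts': array([-4.88250771e-04, -9.27082372e+01,  1.97931916e+00, -3.69944036e+01,
        1.77846104e-02,  8.06963450e-03,  1.43986864e-05]), 'position': array([0.27003642, 0.56349172, 0.40410288]), 'tool_rot': array([-3.14042484e+00,  1.18838508e-04,  2.69471347e+00]), 'force': array([-0.29975709,  1.1669287 ,  0.06850561]), 'moment': array([-0.03727507,  0.01130797, -0.02618528]), 'grip_width': 0.08521923686483696}
side [[465.6132158313006, 0.0, 330.0712894120362], [0.0, 465.6132158313006, 205.3035586619152], [0.0, 0.0, 1.0]] -0.10984594314818805 [[0.9259, -0.1917, 0.3254, 0.1941], [-0.3769, -0.5227, 0.7646, -0.7493], [0.0235, -0.8306, -0.5563, 0.7394], [0.0, 0.0, 0.0, 1.0]]
top [[457.46267876413924, 0.0, 318.1057297371314], [0.0, 457.46267876413924, 202.98085792051478], [0.0, 0.0, 1.0]] 0.04469912674185608 [[0.0112, -0.9973, 0.0721, 0.4739], [-0.9999, -0.0102, 0.0139, 0.0724], [-0.0132, -0.0723, -0.9973, 1.332], [0.0, 0.0, 0.0, 1.0]]
```

View pics/top0.png

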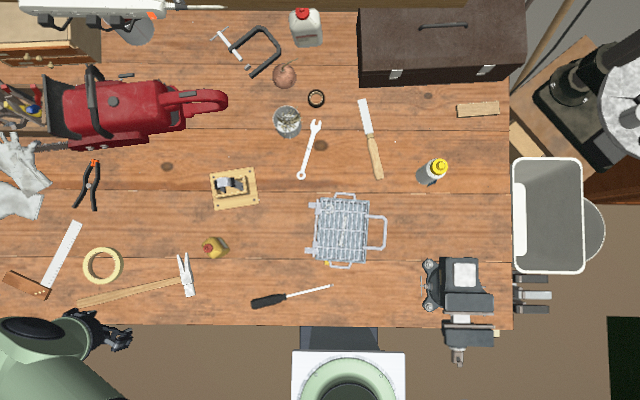

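View pics/side0.png

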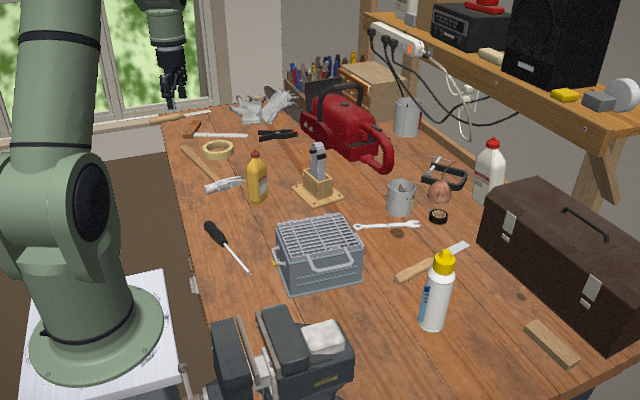

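```bash
cat > h.py <<'E'
import numpy as np, cv2
from scipy.spatial.transform import Rotation as R
def ray(f,uv,T=None):
    K=f["mtx"]; k1=float(f["k1"]); T=f["cam_to_world"] if T is None else T
    d=(np.array(uv,float)-[K[0,2],K[1,2]])/[K[0,0],K[1,1]]
    s=d.copy()
    for _ in range(20): s=d/(1+k1*(s@s))
    return T[:3,3], T[:3,:3]@np.array([s[0],s[1],1])
def onplane(f,uv,z,T=None):
    o,d=ray(f,uv,T); return o+d*(z-o[2])/d[2]
def proj(f,p,T=None):
    T=f["cam_to_world"] if T is None else T
    c=np.linalg.inv(T)@np.append(p,1); s=c[:2]/c[2]; s=s*(1+float(f["k1"])*(s@s))
    K=f["mtx"]; return np.array([K[0,0]*s[0]+K[0,2],K[1,1]*s[1]+K[1,2]])
def tri(r1,r2):
    (o1,d1),(o2,d2)=r1,r2; d1=d1/np.linalg.norm(d1); d2=d2/np.linalg.norm(d2)
    A=np.stack([d1,-d2],1); t=np.linalg.lstsq(A,o2-o1,rcond=None)[0]
    a=o1+d1*t[0]; b=o2+d2*t[1]; return (a+b)/2, np.linalg.norm(a-b)
def toolT(pos,rpy):
    T=np.eye(4); T[:3,:3]=R.from_euler("xyz",rpy).as_matrix(); T[:3,3]=pos; return T
def crop(px,x0,y0,x1,y1,s,name,step=10):
    im=cv2.resize(px[y0:y1,x0:x1,::-1],None,fx=s,fy=s,interpolation=cv2.INTER_CUBIC)
    for x in range((x0//step+1)*step,x1,step):
        cv2.line(im,((x-x0)*s,0),((x-x0)*s,6),(0,0,255),1); cv2.putText(im,str(x),((x-x0)*s-9,16),0,.33,(0,0,255),1)
    for y in range((y0//step+1)*step,y1,step):
        cv2.line(im,(0,(y-y0)*s),(6,(y-y0)*s),(0,0,255),1); cv2.putText(im,str(y),(8,(y-y0)*s+4),0,.33,(0,0,255),1)
    cv2.imwrite(name,im)
E
python3 - <<'E'
from h import *
f=dict(np.load("top0.npz")); crop(f["pixels"],198,160,396,276,4,"pics/topc.png")
f=dict(np.load("side0.npz")); crop(f["pixels"],235,135,385,300,3,"pics/sidec.png")
a=cv2.imread("pics/topc.png");b=cv2.imread("pics/sidec.png")
E
```

```text
(no output)
```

View pics/topc.png

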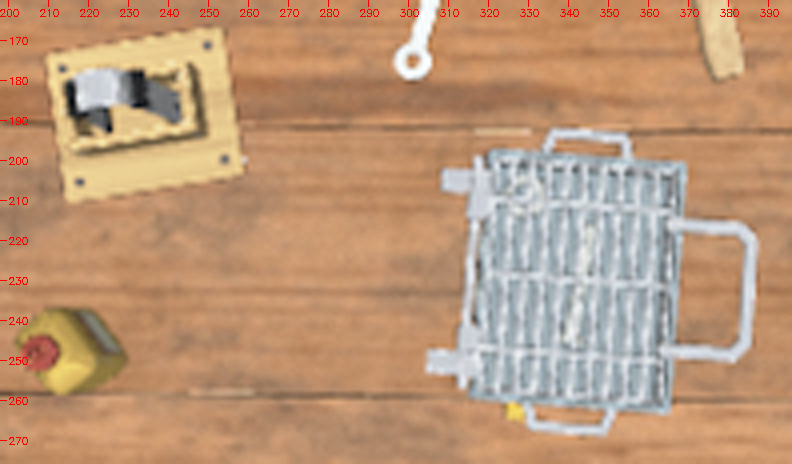

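View pics/sidec.png

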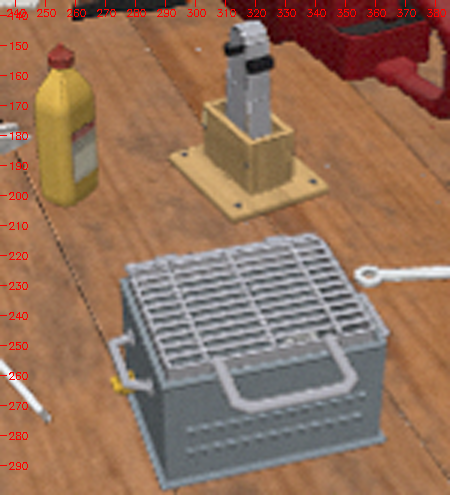

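```bash
python3 - <<'E'
from h import *
f=dict(np.load("top0.npz")); g=dict(np.load("side0.npz"))
def P(uvs,z): return np.array([onplane(f,u,z) for u in uvs])
t=P([(320.5,197.5),(369.5,201),(366,262.5),(315.5,258.5)],.098); print("rim",t.round(4).tolist(),t.mean(0).round(4))
def yw(a,b): d=a-b; return np.arctan2(-d[0],d[1])   # direction is +y
ly=(t[0]+t[3]-t[1]-t[2])/2; lx=(t[0]+t[1]-t[2]-t[3])/2
print("len",np.linalg.norm(ly),np.linalg.norm(lx),"yaw",np.arctan2(-ly[0],ly[1]),np.arctan2(lx[1],lx[0]))
h=P([(387.5,219),(384.5,249),(386,234)],.103);print("handle",h.round(4).tolist())
print("handle tri",tri(ray(f,(386,234)),ray(g,(333,267))))
s=P([(209.5,172),(254,167),(260,203),(217,210)],.012); print("stand",s.round(4).tolist(),s.mean(0).round(4))
ly=(s[0]+s[3]-s[1]-s[2])/2; lx=(s[0]+s[1]-s[2]-s[3])/2
print("len",np.linalg.norm(ly),np.linalg.norm(lx),"yaw",np.arctan2(-ly[0],ly[1]),np.arctan2(lx[1],lx[0]))
print("bolt",P([(345.5,218),(340,245)],.012).round(4).tolist(),"nut",P([(328,208)],.02).round(4))
print("glue",onplane(g,(257,200),0), onplane(f,(208,248),.16))
print("bow top",tri(ray(f,(225,183)),ray(g,(318,145))))
E
```

```text
rim [[0.5781, 0.0834, 0.098], [0.5699, -0.049, 0.098], [0.405, -0.0401, 0.098], [0.4139, 0.095, 0.098]] [0.4918 0.0223 0.098 ]
len 0.1340223037339946 0.1648745960059233 yaw -0.06383474285912165 -0.062369901691636524
handle [[0.5217, -0.0968, 0.103], [0.4416, -0.0888, 0.103], [0.4816, -0.0928, 0.103]]
handle tri (array([ 0.48264624, -0.09254111,  0.1079403 ]), np.float64(0.0024006386856816444))
stand [[0.6565, 0.4078, 0.012], [0.6725, 0.2787, 0.012], [0.5676, 0.2592, 0.012], [0.546, 0.3831, 0.012]] [0.6107 0.3322 0.012 ]
len 0.1278855500798111 0.10993791146721404 yaw 0.14747964799372662 0.20288975254269578
bolt [[0.5268, 0.0114, 0.012], [0.4491, 0.0267, 0.012]] nut [[0.5546 0.0622 0.02  ]]
glue [0.43833495 0.36525618 0.        ] [0.44066282 0.36841442 0.16      ]
bow top (array([0.60912188, 0.32766717, 0.16534439]), np.float64(0.003929649696072341))
```

```bash
cat > plan.py <<'E'
from h import *
import json
def rows(start,wps):
    """start=(pos,rpy); wps=[(pos,rpy,n,jaw)] -> rows, rounding carried along"""
    T=toolT(*start); out=[]
    for pos,rpy,n,jaw in wps:
        T1=toolT(pos,rpy); T0=T.copy()
        rv=R.from_matrix(T0[:3,:3].T@T1[:3,:3]).as_rotvec()
        for i in range(1,n+1):
            a=i/n; G=np.eye(4); G[:3,3]=T0[:3,3]+a*(T1[:3,3]-T0[:3,3]); G[:3,:3]=T0[:3,:3]@R.from_rotvec(rv*a).as_matrix()
            sh=np.round(T[:3,:3].T@(G[:3,3]-T[:3,3])/.25,3); w=np.round(R.from_matrix(T[:3,:3].T@G[:3,:3]).as_rotvec()/np.pi,3)
            if np.linalg.norm(sh)>.25 or np.linalg.norm(w)>.0594: print("LIMIT",np.linalg.norm(sh),np.linalg.norm(w))
            out.append([(sh+0).tolist(),(w+0).tolist(),jaw])
            T[:3,3]+=T[:3,:3]@sh*.25; T[:3,:3]=T[:3,:3]@R.from_rotvec(w*np.pi).as_matrix()
    for i in range(0,len(out),8): print(json.dumps(out[i:i+8]).replace(" ",""))
    return T
def now():
    from workcell import bot
    s=bot.observe(); print("t",round(s["clock"],2),"p",s["position"].round(4),"r",s["tool_rot"].round(4),"F",s["force"].round(1),"w",round(s["grip_width"],4)); return s["position"],s["tool_rot"]
E
python3 - <<'E'
from plan import *
r=[np.pi,0,np.pi-.063]
rows(now(),[([.483,-.0915,.37],r,12,.5),([.483,-.0915,.256],r,4,.5)])
E
```

```text
t 0.1 p [0.27   0.5635 0.4042] r [-3.1406  0.      2.6948] F [-0.1 -0.3 -0.8] w 0.0854
[[[-0.158,-0.166,0.012],[0.0,0.0,-0.01],0.5],[[-0.153,-0.171,0.011],[0.0,0.0,-0.01],0.5],[[-0.148,-0.176,0.012],[0.0,0.0,-0.011],0.5],[[-0.142,-0.181,0.011],[0.0,0.0,-0.01],0.5],[[-0.135,-0.185,0.012],[0.0,0.0,-0.01],0.5],[[-0.13,-0.19,0.011],[0.0,0.0,-0.01],0.5],[[-0.124,-0.193,0.012],[0.0,0.0,-0.01],0.5],[[-0.118,-0.197,0.012],[0.0,0.0,-0.01],0.5]]
[[[-0.111,-0.201,0.011],[0.0,0.0,-0.011],0.5],[[-0.104,-0.204,0.012],[0.0,0.0,-0.01],0.5],[[-0.098,-0.208,0.011],[0.0,0.0,-0.01],0.5],[[-0.092,-0.21,0.012],[0.0,0.0,-0.01],0.5],[[0.0,0.0,0.114],[0.0,0.0,0.0],0.5],[[0.0,0.0,0.114],[0.0,0.0,0.0],0.5],[[0.0,0.0,0.114],[0.0,0.0,0.0],0.5],[[0.0,0.0,0.114],[0.0,0.0,0.0],0.5]]
```

Call:
carry_out --targets '[[[-0.158,-0.166,0.012],[0,0,-0.01],0.5],[[-0.153,-0.171,0.011],[0,0,-0.01],0.5],[[-0.148,-0.176,0.012],[0,0,-0.011],0.5],[[-0.142,-0.181,0.011],[0,0,-0.01],0.5],[[-0.135,-0.185,0.012],[0,0,-0.01],0.5],[[-0.13,-0.19,0.011],[0,0,-0.01],0.5],[[-0.124,-0.193,0.012],[0,0,-0.01],0.5],[[-0.118,-0.197,0.012],[0,0,-0.01],0.5]]' --force 25

```text
clock: 1.1
position: [0.4124, 0.1251, 0.3814]
tool_rot: [3.141, 0.0, 2.95]
force: [0.9, 0.3, 0.4]
grip_width: 0.0424
```

Call:
carry_out --targets '[[[-0.111,-0.201,0.011],[0,0,-0.011],0.5],[[-0.104,-0.204,0.012],[0,0,-0.01],0.5],[[-0.098,-0.208,0.011],[0,0,-0.01],0.5],[[-0.092,-0.21,0.012],[0,0,-0.01],0.5],[[0,0,0],[0,0,0],0.5],[[0,0,0],[0,0,0],0.5]]'

```text
clock: 1.85
position: [0.483, -0.091, 0.3697]
tool_rot: [3.141, -0.001, 3.078]
force: [-0.0, 0.9, -0.5]
grip_width: 0.0425
```

```bash
python3 - <<'E'
from plan import *
from workcell import imaging
p=now(); f=imaging.grab_frame("wrist"); np.savez("w1.npz",p=p[0],r=p[1],**f); print(f["mtx"].tolist(),f["k1"],f["mount"].round(4).tolist())
cv2.imwrite("pics/w1.png",f["pixels"][:,:,::-1])
E
```

```text
t 1.85 p [ 0.483  -0.091   0.3697] r [ 3.1413e+00 -7.0000e-04  3.0776e+00] F [-0.   0.9 -0.5] w 0.0425
[[313.94718746070896, 0.0, 321.3707289511044], [0.0, 313.94718746070896, 201.18386897846685], [0.0, 0.0, 1.0]] 0.01172171914365158 [[-0.0007, -0.9479, -0.3187, 0.0818], [1.0, -0.0008, 0.0002, -0.0005], [-0.0004, -0.3187, 0.9479, 0.0303], [0.0, 0.0, 0.0, 1.0]]
```

View pics/w1.png

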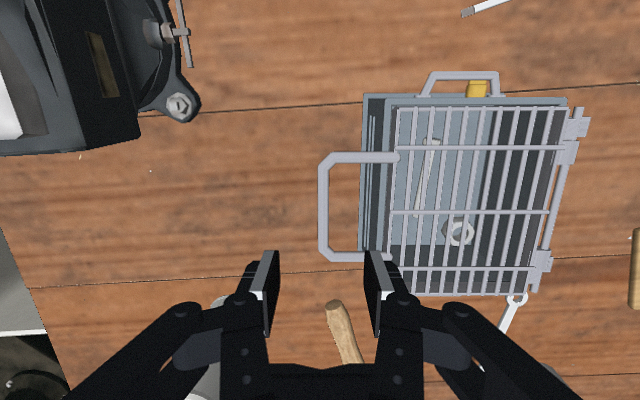

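```bash
python3 - <<'E'
from plan import *
f=dict(np.load("w1.npz")); T=toolT(f["p"],f["r"])@f["mount"]
for n,u,z in [("h1",(324.5,165),.103),("h2",(323.5,250),.103),("hm",(324,207),.103),("bolt end",(434,138),.012),("bolt end2",(418,215),.012),("nut",(458,233),.012),("pin",(575,152),.099),("pin2",(541,263),.099)]: print(n,onplane(f,u,z,T).round(4))
r=[np.pi,0,np.pi-.063]
rows(now(),[([.483,-.0915,.256],r,4,.5),([.483,-.0915,.256],r,4,.0)])
E
```

```text
h1 [ 0.4515 -0.0869  0.103 ]
h2 [ 0.5236 -0.0922  0.103 ]
hm [ 0.4855 -0.0894  0.103 ]
bolt end [0.45   0.0269 0.012 ]
bolt end2 [0.5341 0.0134 0.012 ]
nut [0.559  0.0593 0.012 ]
pin [0.4549 0.1042 0.099 ]
pin2 [0.55   0.0935 0.099 ]
t 1.9 p [ 0.483  -0.0904  0.3698] r [ 3.1413e+00 -5.0000e-04  3.0789e+00] F [-0.3  0.4 -0.2] w 0.0427
[[[0.0,-0.001,0.114],[0.0,0.0,0.0],0.5],[[0.0,-0.001,0.114],[0.0,0.0,0.0],0.5],[[0.0,-0.001,0.114],[0.0,0.0,0.0],0.5],[[-0.001,-0.001,0.113],[0.0,0.0,0.0],0.5],[[0.0,0.0,0.0],[0.0,0.0,0.0],0.0],[[0.0,0.0,0.0],[0.0,0.0,0.0],0.0],[[0.0,0.0,0.0],[0.0,0.0,0.0],0.0],[[0.0,0.0,0.0],[0.0,0.0,0.0],0.0]]
```

Call:
carry_out --targets '[[[0,0,0.114],[0,0,0],0.5],[[0,0,0.114],[0,0,0],0.5],[[-0.005,0,0.114],[0,0,0],0.5],[[0,0,0.113],[0,0,0],0.5],[[0,0,0],[0,0,0],0.5],[[0,0,0],[0,0,0],0],[[0,0,0],[0,0,0],0],[[0,0,0],[0,0,0],0]]' --force 25

```text
clock: 2.9
position: [0.4848, -0.0903, 0.2574]
tool_rot: [3.14, 0.002, 3.079]
force: [-0.9, 8.1, 6.1]
grip_width: 0.0078
```

Call:
carry_out --targets '[[[0,0,0],[0,0,0],0],[[0,0,0],[0,0,0],0]]'

```text
clock: 3.15
position: [0.4848, -0.0903, 0.2574]
tool_rot: [3.14, 0.002, 3.079]
force: [-0.2, 8.8, 5.2]
grip_width: 0.0078
```

```bash
python3 - <<'E'
from plan import *
p,r=now(); r0=[np.pi,0,np.pi-.063]
ey=np.array([.063,.998,0]); w=[]
for k in range(1,17):
    a=2.05*k/16; y=-.186*np.cos(a)+.004*np.sin(a)+.186; z=.186*np.sin(a)+.004*np.cos(a)-.004
    w.append((p+ey*y+[0,0,z],r0,1,0))
rows((p,r),w)
E
```

```text
t 3.15 p [ 0.4848 -0.0903  0.2574] r [3.1404e+00 1.7000e-03 3.0792e+00] F [-0.2  8.8  5.2] w 0.0078
[[[0.0,0.008,-0.095],[0.0,0.001,0.0],0],[[0.0,0.021,-0.093],[0.0,0.0,0.0],0],[[0.0,0.032,-0.09],[0.0,0.0,0.0],0],[[0.0,0.043,-0.085],[0.0,0.0,0.0],0],[[0.0,0.054,-0.078],[0.0,0.0,0.0],0],[[0.0,0.063,-0.071],[0.0,0.0,0.0],0],[[0.0,0.072,-0.063],[0.0,0.0,0.0],0],[[0.0,0.079,-0.053],[0.0,0.0,0.0],0]]
[[[0.0,0.086,-0.042],[0.0,0.0,0.0],0],[[0.0,0.09,-0.031],[0.0,0.0,0.0],0],[[0.0,0.093,-0.019],[0.0,0.0,0.0],0],[[0.0,0.095,-0.007],[0.0,0.0,0.0],0],[[0.0,0.095,0.005],[0.0,0.0,0.0],0],[[0.0,0.094,0.017],[0.0,0.0,0.0],0],[[0.0,0.091,0.029],[0.0,0.0,0.0],0],[[0.0,0.086,0.041],[0.0,0.0,0.0],0]]
```

Call:
carry_out --targets '[[[0,0.008,-0.095],[0,0,0],0],[[0,0.021,-0.093],[0,0,0],0],[[0,0.032,-0.09],[0,0,0],0],[[0,0.043,-0.085],[0,0,0],0],[[0,0.054,-0.078],[0,0,0],0],[[0,0.063,-0.071],[0,0,0],0],[[0,0.072,-0.063],[0,0,0],0],[[0,0.079,-0.053],[0,0,0],0]]'

```text
clock: 4.15
position: [0.4902, 0.0012, 0.4151]
tool_rot: [-3.141, 0.002, 3.077]
force: [2.8, -3.7, 2.3]
grip_width: 0.0079
```

Call:
carry_out --targets '[[[0,0.086,-0.042],[0,0,0],0],[[0,0.09,-0.031],[0,0,0],0],[[0,0.093,-0.019],[0,0,0],0],[[0,0.095,-0.007],[0,0,0],0],[[0,0.095,0.005],[0,0,0],0],[[0,0.094,0.017],[0,0,0],0],[[0,0.091,0.029],[0,0,0],0],[[0,0.086,0.041],[0,0,0],0]]'

```text
clock: 5.15
position: [0.5018, 0.1845, 0.4162]
tool_rot: [3.14, 0.002, 3.078]
force: [2.7, 0.9, 3.3]
grip_width: 0.0076
```

```bash
python3 - <<'E'
from plan import *
p,r=now(); r0=[np.pi,0,np.pi-.063]; r1=[np.pi,0,np.pi+.17]
rows((p,r),[(p,r0,3,1),(p+[0,-.01,.07],r0,2,1),([.611,.332,.44],r1,5,1),([.611,.332,.44],r1,2,1)])
E
```

```text
t 5.15 p [0.5018 0.1845 0.4162] r [3.1403e+00 2.1000e-03 3.0783e+00] F [2.7 0.9 3.3] w 0.0076
[[[0.0,0.0,0.0],[0.0,0.0,0.0],1],[[0.0,0.0,0.0],[0.0,0.0,0.0],1],[[0.0,0.0,0.0],[0.0,0.001,0.0],1],[[-0.001,-0.02,-0.14],[0.0,0.0,0.0],1],[[-0.001,-0.02,-0.14],[0.0,0.0,0.0],1],[[-0.079,0.131,0.037],[0.0,0.0,-0.015],1],[[-0.086,0.128,0.037],[0.0,0.0,-0.015],1],[[-0.091,0.123,0.037],[0.0,0.0,-0.015],1]]
[[[-0.097,0.119,0.037],[0.0,0.0,-0.014],1],[[-0.102,0.114,0.037],[0.0,0.0,-0.015],1],[[0.0,0.0,0.0],[0.0,0.0,0.0],1],[[0.0,0.0,0.0],[0.0,0.0,0.0],1]]
```

Call:
carry_out --targets '[[[0,0,0],[0,0,0],1],[[0,0,0],[0,0,0],1],[[0,0,0],[0,0,0],1],[[0,-0.02,-0.14],[0,0,0],1],[[0,-0.02,-0.14],[0,0,0],1],[[-0.079,0.131,0.037],[0,0,-0.015],1],[[-0.086,0.128,0.037],[0,0,-0.015],1],[[-0.091,0.123,0.037],[0,0,-0.015],1]]'

```text
clock: 6.15
position: [0.5676, 0.2684, 0.4575]
tool_rot: [3.141, 0.001, -3.063]
force: [0.2, -0.9, 0.5]
grip_width: 0.0853
```

Call:
carry_out --targets '[[[-0.097,0.119,0.037],[0,0,-0.014],1],[[-0.102,0.114,0.037],[0,0,-0.015],1],[[0,0,0],[0,0,0],1],[[0,0,0],[0,0,0],1]]'

```text
clock: 6.65
position: [0.6107, 0.3302, 0.4389]
tool_rot: [-3.141, 0.0, -2.974]
force: [0.1, 0.2, 0.4]
grip_width: 0.0854
```

```bash
python3 - <<'E'
from plan import *
from workcell import imaging
p=now(); f=imaging.grab_frame("wrist"); np.savez("w2.npz",p=p[0],r=p[1],**f)
g=imaging.grab_frame("top"); np.savez("top2.npz",**g)
im=np.vstack([f["pixels"],np.pad(cv2.resize(g["pixels"][130:280,180:400],None,fx=1.33,fy=1.33),((0,0),(0,640-293),(0,0)))])
cv2.imwrite("pics/w2.png",im[:,:,::-1]); print(im.shape)
E
```

```text
t 6.65 p [0.6107 0.3302 0.4389] r [-3.1411  0.     -2.9739] F [0.1 0.2 0.4] w 0.0854
(600, 640, 3)
```

View pics/w2.png

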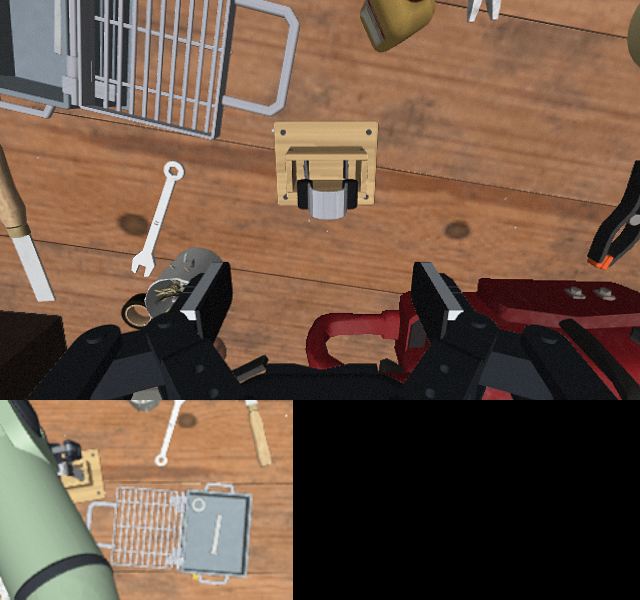

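```bash
python3 - <<'E'
from plan import *
f=dict(np.load("w2.npz")); T=toolT(f["p"],f["r"])@f["mount"]
q=lambda u,z:onplane(f,u,z,T).round(4)
print("rollers",q((305,193),.136),q((350.5,193),.136),"bow ends",q((327.5,187),.166),q((327.5,212),.166))
c=[q((275.5,123),.012),q((378.5,122.5),.012)]; print("base -x edge",c, np.linalg.norm(c[0]-c[1]), "yaw",np.arctan2(-(c[1]-c[0])[0],(c[1]-c[0])[1]))
c=[q((286,150),.07),q((368,150),.07)];print("socket -x top edge",c,np.linalg.norm(c[0]-c[1]))
c=np.array([q(u,.012) for u in((275.5,123),(378.5,122.5),(376,205),(277.5,205))]);print("base centre",c.mean(0))
print("bolts holes",[q(u,.012) for u in((283,132),(369,131.5),(366.5,197),(284.5,197.5))],np.mean([q(u,.012) for u in((283,132),(369,131.5),(366.5,197),(284.5,197.5))],0))
T2=dict(np.load("top2.npz"))
for u in [(180+215/1.33,130+(515-400)/1.33),(180+217/1.33,130+(554-400)/1.33)]: print("bolt",onplane(T2,u,.012))
E
```

```text
rollers [0.6152 0.3152 0.136 ] [0.6083 0.3559 0.136 ] bow ends [0.5978 0.3323 0.166 ] [0.6189 0.336  0.166 ]
base -x edge [array([0.571 , 0.2656, 0.012 ]), array([0.5494, 0.3902, 0.012 ])] 0.12645837259746778 yaw 0.17164884587469534
socket -x top edge [array([0.5912, 0.2875, 0.07  ]), array([0.5766, 0.3747, 0.07  ])] 0.08841379982785491
base centre [0.612925 0.33695  0.012   ]
bolts holes [array([0.5802, 0.2761, 0.012 ]), array([0.5619, 0.3811, 0.012 ]), array([0.6458, 0.3961, 0.012 ]), array([0.6646, 0.2889, 0.012 ])] [0.613125 0.33555  0.012   ]
bolt [0.53108222 0.0225041  0.012     ]
bolt [0.44693947 0.01758657 0.012     ]
```

```bash
python3 - <<'E'
from plan import *
p,r=now(); r1=[np.pi,0,np.pi+.171]
rows((p,r),[([.6115,.3355,.286],r1,5,1)])
f=dict(np.load("top2.npz"))
crop(f["pixels"],300,185,375,275,8,"pics/t2c.png",5)
E
```

```text
t 6.75 p [0.6106 0.33   0.4395] r [-3.1414e+00  7.0000e-04 -2.9741e+00] F [-0.2 -0.7  0.5] w 0.0854
[[[-0.001,0.004,0.123],[0.0,0.0,0.0],1],[[-0.002,0.004,0.123],[0.0,0.0,0.0],1],[[-0.001,0.005,0.122],[0.0,0.0,-0.001],1],[[-0.002,0.004,0.123],[0.0,0.0,0.0],1],[[-0.001,0.004,0.123],[0.0,0.0,0.0],1]]
```

View pics/t2c.png

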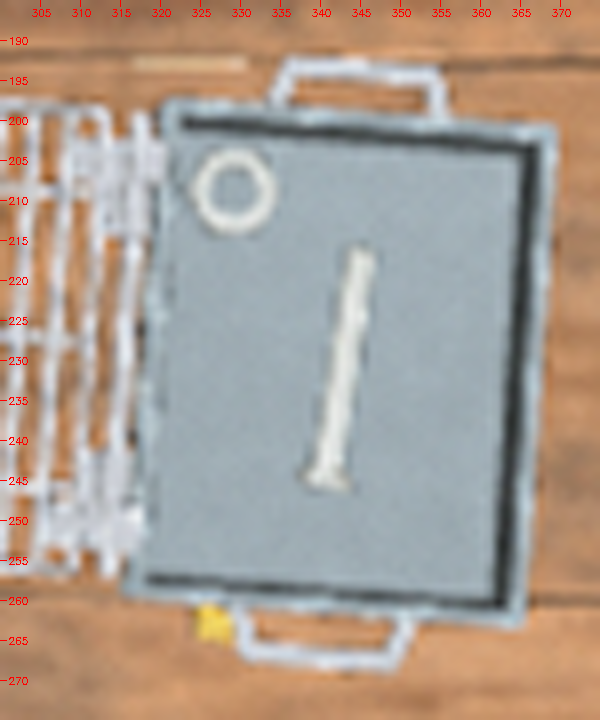

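Call:
carry_out --targets '[[[-0.001,0.004,0.123],[0,0,0],1],[[-0.002,0.004,0.123],[0,0,0],1],[[-0.001,0.005,0.122],[0,0,-0.001],1],[[-0.002,0.004,0.123],[0,0,0],1],[[-0.001,0.004,0.123],[0,0,0],1],[[0,0,0],[0,0,0],0.9],[[0,0,0],[0,0,0],0.7],[[0,0,0],[0,0,0],0.61]]' --force 35

```text
clock: 7.75
position: [0.6118, 0.3368, 0.2872]
tool_rot: [3.14, 0.003, -2.97]
force: [-1.3, 1.8, 4.6]
grip_width: 0.0522
```

Call:
carry_out --targets '[[[0,0,0],[0,0,0],0.6],[[0,0,0],[0,0,0],0.6],[[0,0,-0.02],[0,0,0],0.6],[[0,0,-0.04],[0,0,0],0.6],[[0,0,-0.06],[0,0,0],0.6],[[0,0,0],[0,0,0],0.6]]'

```text
clock: 8.5
position: [0.6118, 0.3366, 0.317]
tool_rot: [3.141, 0.002, -2.97]
force: [0.3, -0.2, -0.7]
grip_width: 0.0514
```

```bash
python3 - <<'E'
from plan import *
from workcell import imaging
p=now()
f=dict(np.load("top2.npz"))
e=onplane(f,(345,215.5),.012); h=onplane(f,(340.5,246),.012); print(e,h,np.linalg.norm(e-h),"ang",np.arctan2(*(e-h)[[1,0]])); d=(h-e)/np.linalg.norm(h-e)
print("mid",(e+h)/2+.004*d)
t=np.array([onplane(f,u,.098) for u in((321,198.5),(369,202),(365,262.5),(316,259))]);print("tank",t.mean(0), (t[0]-t[1]),(t[1]-t[2]))
f=imaging.grab_frame("wrist"); np.savez("w3.npz",p=p[0],r=p[1],**f); g=imaging.grab_frame("side")
cv2.imwrite("pics/w3.png",np.vstack([f["pixels"],np.hstack([g["pixels"][100:300,100:420],g["pixels"][100:300,300:620]])])[:,:,::-1])
E
```

```text
t 8.5 p [0.6118 0.3366 0.317 ] r [ 3.1407e+00  2.3000e-03 -2.9697e+00] F [ 0.3 -0.2 -0.7] w 0.0514
[0.53397432 0.01288131 0.012     ] [0.44624746 0.02520441 0.012     ] 0.08858814800739682 ang -0.1395580608591418
mid [0.48614978 0.01959928 0.012     ]
tank [0.490057   0.02261191 0.098     ] [0.00817688 0.12967724 0.        ] [ 0.16225956 -0.01025345  0.        ]
```

View pics/w3.png

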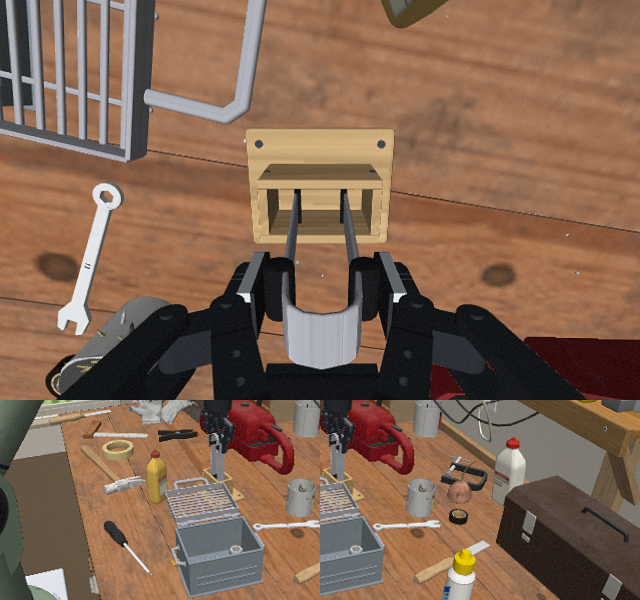

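```bash
python3 - <<'E'
from plan import *
p,r=now(); r1=[np.pi,0,np.pi+.171]; r2=[np.pi,0,np.pi-.145]
rows((p,r),[([p[0],p[1],.43],r1,3,.6),([.4875,.020,.43],r2,9,.6),([.4875,.020,.40],r2,2,.6),([.4875,.020,.40],r2,2,.6)])
E
```

```text
t 8.6 p [0.6114 0.3365 0.3154] r [ 3.1416e+00  2.0000e-04 -2.9696e+00] F [ 0.6  0.6 -1.1] w 0.0514
[[[0.0,0.0,-0.153],[0.0,0.0,0.0],0.6],[[0.0,0.0,-0.153],[0.0,0.0,0.0],0.6],[[0.0,0.0,-0.153],[0.0,0.0,0.0],0.6],[[0.078,-0.129,0.0],[0.0,0.0,0.011],0.6],[[0.074,-0.132,0.0],[0.0,0.0,0.011],0.6],[[0.069,-0.134,0.0],[0.0,0.0,0.012],0.6],[[0.064,-0.137,0.0],[0.0,0.0,0.011],0.6],[[0.06,-0.139,0.0],[0.0,0.0,0.011],0.6]]
[[[0.054,-0.141,0.0],[0.0,0.0,0.011],0.6],[[0.05,-0.142,0.0],[0.0,0.0,0.011],0.6],[[0.044,-0.145,0.0],[0.0,0.0,0.012],0.6],[[0.04,-0.146,0.0],[0.0,0.0,0.011],0.6],[[0.0,0.0,0.06],[0.0,0.0,0.0],0.6],[[0.0,0.0,0.06],[0.0,0.0,0.0],0.6],[[0.0,0.0,0.0],[0.0,0.0,0.0],0.6],[[0.0,0.0,0.0],[0.0,0.0,0.0],0.6]]
```

Call:
carry_out --targets '[[[0,0,-0.153],[0,0,0],0.6],[[0,0,-0.153],[0,0,0],0.6],[[0,0,-0.153],[0,0,0],0.6],[[0.078,-0.129,0],[0,0,0.011],0.6],[[0.074,-0.132,0],[0,0,0.011],0.6],[[0.069,-0.134,0],[0,0,0.012],0.6],[[0.064,-0.137,0],[0,0,0.011],0.6],[[0.06,-0.139,0],[0,0,0.011],0.6]]'

```text
clock: 9.6
position: [0.5419, 0.1595, 0.4295]
tool_rot: [-3.141, -0.001, 3.137]
force: [1.8, -0.2, -1.2]
grip_width: 0.0514
```

Call:
carry_out --targets '[[[0.054,-0.141,0],[0,0,0.011],0.6],[[0.05,-0.142,0],[0,0,0.011],0.6],[[0.044,-0.145,0],[0,0,0.012],0.6],[[0.04,-0.146,0],[0,0,0.011],0.6],[[0,0,0.06],[0,0,0],0.6],[[0,0,0.06],[0,0,0],0.6],[[0,0,0],[0,0,0],0.6],[[0,0,0],[0,0,0],0.6]]'

```text
clock: 10.6
position: [0.4877, 0.0205, 0.3999]
tool_rot: [-3.142, -0.0, 2.997]
force: [-0.1, 0.8, -1.2]
grip_width: 0.0514
```

```bash
python3 - <<'E'
from plan import *
from workcell import imaging
p=now(); f=imaging.grab_frame("wrist"); np.savez("w4.npz",p=p[0],r=p[1],**f)
T=toolT(*p)@f["mount"]
for n,q in [("foot",[p[0][0],p[0][1],p[0][2]-.2752]),("boltmid",[.4875,.02,.012])]: print(n,proj(f,q,T).round(1))
crop(f["pixels"],180,60,460,260,2,"pics/w4.png",20)
E
```

```text
t 10.6 p [0.4877 0.0205 0.3999] r [-3.1415e+00 -4.0000e-04  2.9973e+00] F [-0.1  0.8 -1.2] w 0.0514
foot [322.  200.6]
boltmid [321.3 169.8]
```

View pics/w4.png

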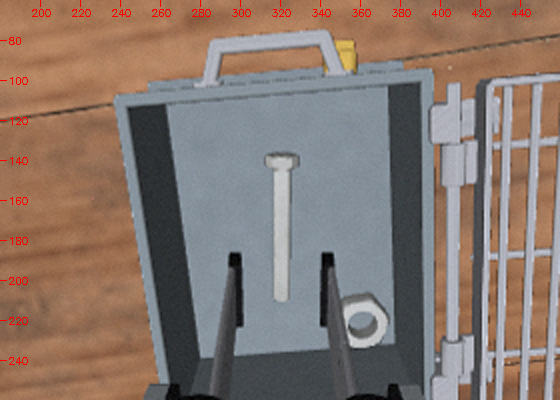

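Call:
carry_out --targets '[[[0,0,0.1],[0,0,0],0.6],[[0,0,0.1],[0,0,0],0.6],[[0,0,0.1],[0,0,0],0.6],[[0,0,0.08],[0,0,0],0.6],[[0,0,0.06],[0,0,0],0.6],[[0,0,0.033],[0,0,0],0.6],[[0,0,0],[0,0,0],0.6],[[0,0,0],[0,0,0],0.6]]'

```text
clock: 11.65
position: [0.4877, 0.02, 0.2822]
tool_rot: [3.141, 0.001, 2.996]
force: [0.3, 0.1, -0.6]
grip_width: 0.051
```

Call:
carry_out --targets '[[[0,0,0],[0,0,0],0.56],[[0,0,0],[0,0,0],0.5],[[0,0,0],[0,0,0],0.3],[[0,0,0],[0,0,0],0],[[0,0,0],[0,0,0],0],[[0,0,0],[0,0,0],0],[[0,0,0],[0,0,0],0]]' --force 35

```text
clock: 12.52
position: [0.4875, 0.02, 0.2817]
tool_rot: [3.142, 0.0, 2.996]
force: [0.3, 0.7, 5.1]
grip_width: 0.0455
```

Call:
carry_out --targets '[[[0,0,-0.02],[0,0,0],0],[[0,0,-0.04],[0,0,0],0],[[0,0,-0.08],[0,0,0],0],[[0,0,-0.12],[0,0,0],0],[[0,0,-0.12],[0,0,0],0],[[0,0,-0.12],[0,0,0],0],[[0,0,-0.08],[0,0,0],0],[[0,0,-0.04],[0,0,0],0]]'

```text
clock: 13.52
position: [0.4873, 0.0199, 0.438]
tool_rot: [3.141, 0.001, 2.996]
force: [0.1, 0.6, -2.6]
grip_width: 0.0457
```

Call:
carry_out --targets '[[[0,0,0],[0,0,0],0],[[0,0,0],[0,0,0],0]]'

```text
clock: 13.78
position: [0.4873, 0.02, 0.436]
tool_rot: [-3.141, -0.001, 2.996]
force: [0.1, -0.6, -3.1]
grip_width: 0.0456
```

```bash
python3 - <<'E'
from plan import *
from workcell import imaging
p=now(); f=imaging.grab_frame("wrist"); np.savez("w5.npz",p=p[0],r=p[1],**f)
g=imaging.grab_frame("side"); np.savez("s5.npz",**g); t=imaging.grab_frame("top"); np.savez("t5.npz",**t)
a=f["pixels"][40:340,180:480]; b=cv2.resize(g["pixels"][130:280,250:400],None,fx=2,fy=2)
cv2.imwrite("pics/w5.png",np.hstack([a,b])[:,:,::-1])
E
```

```text
t 13.78 p [0.4873 0.02   0.436 ] r [-3.1412e+00 -1.2000e-03  2.9964e+00] F [ 0.1 -0.6 -3.1] w 0.0456
```

View pics/w5.png

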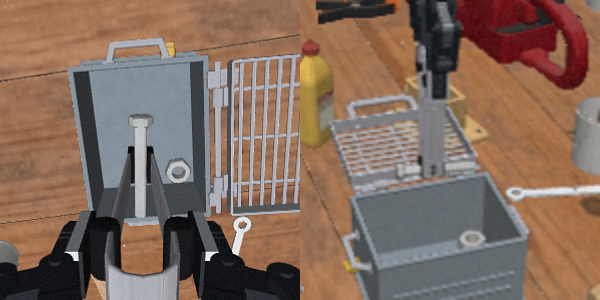

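```bash
python3 - <<'E'
from plan import *
p,r=now(); r2=[np.pi,0,np.pi-.145]
rows((p,r),[([.4885,.032,.436],r2,1,0),([.498,.158,.436],r2,5,0),([.499,.168,.436],r2,1,0),([.499,.168,.436],r2,1,0),([.499,.168,.388],r2,5,0),([.499,.168,.376],r2,2,0),([.499,.168,.376],r2,1,0)])
E
```

```text
t 13.93 p [0.4874 0.0199 0.4361] r [-3.1411e+00 -1.1000e-03  2.9963e+00] F [ 0.3  0.4 -2. ] w 0.0454
[[[0.003,0.048,0.0],[0.0,0.0,0.0],0],[[0.007,0.101,0.0],[0.0,0.0,0.0],0],[[0.007,0.101,0.0],[0.0,0.0,0.0],0],[[0.007,0.101,0.0],[0.0,0.0,0.0],0],[[0.007,0.101,0.0],[0.0,0.0,0.0],0],[[0.007,0.101,0.0],[0.0,0.0,0.0],0],[[0.002,0.04,0.0],[0.0,0.0,0.0],0],[[0.0,0.0,0.0],[0.0,0.0,0.0],0]]
[[[0.0,0.0,0.038],[0.0,0.0,0.0],0],[[0.0,0.0,0.039],[0.0,0.0,0.0],0],[[0.0,0.0,0.038],[0.0,0.0,0.0],0],[[0.0,0.0,0.039],[0.0,0.0,0.0],0],[[0.0,0.0,0.038],[0.0,0.0,0.0],0],[[0.0,0.0,0.024],[0.0,0.0,0.0],0],[[-0.001,0.0,0.024],[0.0,0.0,0.0],0],[[0.0,0.0,0.0],[0.0,0.0,0.0],0]]
```

Call:
carry_out --targets '[[[0.003,0.048,0],[0,0,0],0],[[0.007,0.101,0],[0,0,0],0],[[0.007,0.101,0],[0,0,0],0],[[0.007,0.101,0],[0,0,0],0],[[0.007,0.101,0],[0,0,0],0],[[0.007,0.101,0],[0,0,0],0],[[0.002,0.04,0],[0,0,0],0],[[0,0,0],[0,0,0],0]]'

```text
clock: 14.92
position: [0.4989, 0.1686, 0.4365]
tool_rot: [-3.141, -0.0, 2.997]
force: [0.4, -0.5, -1.4]
grip_width: 0.0457
```

Call:
carry_out --targets '[[[0,0,0.038],[0,0,0],0],[[0,0,0.039],[0,0,0],0],[[0,0,0.038],[0,0,0],0],[[0,0,0.039],[0,0,0],0],[[0,0,0.038],[0,0,0],0],[[0,0,0.024],[0,0,0],0],[[0,0,0.024],[0,0,0],0],[[0,0,0],[0,0,0],0]]'

```text
clock: 15.92
position: [0.499, 0.1681, 0.3764]
tool_rot: [-3.141, -0.0, 2.996]
force: [0.4, -0.3, -1.9]
grip_width: 0.046
```

Call:
carry_out --targets '[[[0,0,0],[0,0,0],0],[[0,0,0],[0,0,0],0]]'

```text
clock: 16.18
position: [0.4991, 0.1681, 0.377]
tool_rot: [3.141, 0.0, 2.996]
force: [0.5, -0.3, -1.9]
grip_width: 0.0457
```

Still free (about −1.9 N); creep down to contact.

Call:
carry_out --targets '[[[0,0,0.006],[0,0,0],0],[[0,0,0.006],[0,0,0],0],[[0,0,0],[0,0,0],0],[[0,0,0],[0,0,0],0]]'

```text
clock: 16.68
position: [0.499, 0.1681, 0.3737]
tool_rot: [-3.142, -0.0, 2.996]
force: [0.5, -0.8, -1.4]
grip_width: 0.0459
```

Call:
carry_out --targets '[[[0,0,0.006],[0,0,0],0],[[0,0,0],[0,0,0],0],[[0,0,0],[0,0,0],0]]'

```text
clock: 17.05
position: [0.499, 0.1679, 0.3722]
tool_rot: [-3.141, -0.0, 2.996]
force: [-0.4, -2.9, 2.1]
grip_width: 0.0457
```

Call:
carry_out --targets '[[[0,0,0],[0,0,0],0.545],[[0,0,0],[0,0,0],0.56],[[0,0,0],[0,0,0],0.575],[[0,0,0],[0,0,0],0.59],[[0,0,0],[0,0,0],0.605],[[0,0,0],[0,0,0],0.605],[[0,0,0],[0,0,0],0.605],[[0,0,0],[0,0,0],0.605]]'

```text
clock: 18.05
position: [0.499, 0.1681, 0.3722]
tool_rot: [-3.142, -0.0, 2.996]
force: [-0.2, 0.9, -1.5]
grip_width: 0.0516
```

Call:
carry_out --targets '[[[0,0,-0.02],[0,0,0],0.605],[[0,0,-0.04],[0,0,0],0.605],[[0,0,-0.08],[0,0,0],0.605],[[0,0,-0.08],[0,0,0],0.605],[[0,0,-0.06],[0,0,0],0.605],[[0,0,0],[0,0,0],0.605],[[0,0,0],[0,0,0],0.605]]'

```text
clock: 18.92
position: [0.4989, 0.1681, 0.4417]
tool_rot: [-3.141, -0.001, 2.996]
force: [-0.4, -0.4, -1.4]
grip_width: 0.0518
```

```bash
python3 - <<'E'
from plan import *
from workcell import imaging
p=now(); f=imaging.grab_frame("wrist"); np.savez("w6.npz",p=p[0],r=p[1],**f)
T=toolT(*p)@f["mount"]
g=imaging.grab_frame("side"); t=imaging.grab_frame("top"); np.savez("t6.npz",**t)
for n,q in [("foot",[p[0][0],p[0][1],p[0][2]-.2752]),("tray",[.5,.168,.096])]: print(n,proj(f,q,T).round(1))
a=f["pixels"][0:300,180:480]; b=cv2.resize(g["pixels"][130:280,250:400],None,fx=2,fy=2)
cv2.imwrite("pics/w6.png",np.hstack([a,b])[:,:,::-1])
r2=[np.pi,0,np.pi-.145]; r1=[np.pi,0,np.pi+.171]
rows(p,[([.6115,.336,.444],r1,6,.605),([.6115,.336,.444],r1,2,.605)])
E
```

```text
t 18.93 p [0.4989 0.1681 0.4417] r [-3.1413e+00 -5.0000e-04  2.9964e+00] F [-0.4 -0.4 -1.4] w 0.0518
foot [322.  200.7]
tray [321.9 180.2]
[[[-0.058,0.122,-0.002],[0.0,0.0,-0.017],0.605],[[-0.065,0.118,-0.001],[0.0,0.0,-0.017],0.605],[[-0.07,0.115,-0.002],[0.0,0.0,-0.016],0.605],[[-0.077,0.111,-0.001],[0.0,0.0,-0.017],0.605],[[-0.082,0.107,-0.002],[0.0,0.0,-0.017],0.605],[[-0.088,0.102,-0.002],[0.0,0.0,-0.017],0.605],[[0.0,0.0,0.0],[0.0,0.0,0.0],0.605],[[0.0,0.0,0.0],[0.0,0.0,0.0],0.605]]
```

View pics/w6.png

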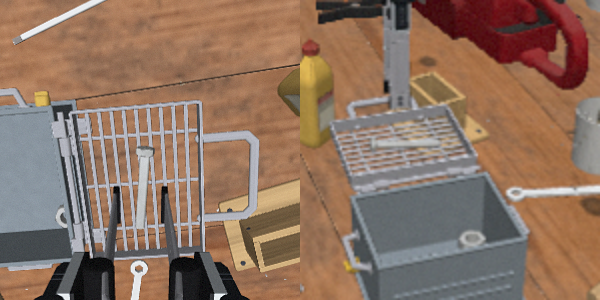

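Call:
carry_out --targets '[[[-0.058,0.122,0],[0,0,-0.017],0.605],[[-0.065,0.118,0],[0,0,-0.017],0.605],[[-0.07,0.115,0],[0,0,-0.016],0.605],[[-0.077,0.111,0],[0,0,-0.017],0.605],[[-0.082,0.107,0],[0,0,-0.017],0.605],[[-0.088,0.102,0],[0,0,-0.017],0.605],[[0,0,0],[0,0,0],0.605],[[0,0,0],[0,0,0],0.605]]'

```text
clock: 20.08
position: [0.6117, 0.3357, 0.4415]
tool_rot: [-3.141, -0.001, -2.97]
force: [0.3, -0.3, -0.6]
grip_width: 0.0518
```

Call:
carry_out --targets '[[[0,0,0.1],[0,0,0],0.605],[[0,0,0.1],[0,0,0],0.605],[[0,0,0.08],[0,0,0],0.605],[[0,0,0],[0,0,0],0.605]]'

```text
clock: 20.58
position: [0.6114, 0.3352, 0.3712]
tool_rot: [-3.14, -0.002, -2.97]
force: [-0.0, -0.2, -0.2]
grip_width: 0.0517
```

```bash
python3 - <<'E'
from plan import *
from workcell import imaging
p=now(); f=imaging.grab_frame("wrist"); np.savez("w7.npz",p=p[0],r=p[1],**f)
T=toolT(*p)@f["mount"]
print("foot",proj(f,[p[0][0],p[0][1],p[0][2]-.2752],T).round(1))
crop(f["pixels"],220,90,420,290,3,"pics/w7.png",20)
E
```

```text
t 20.57 p [0.6114 0.3352 0.3712] r [-3.1404e+00 -2.1000e-03 -2.9705e+00] F [-0.  -0.2 -0.2] w 0.0517
foot [322.4 201.3]
```

View pics/w7.png

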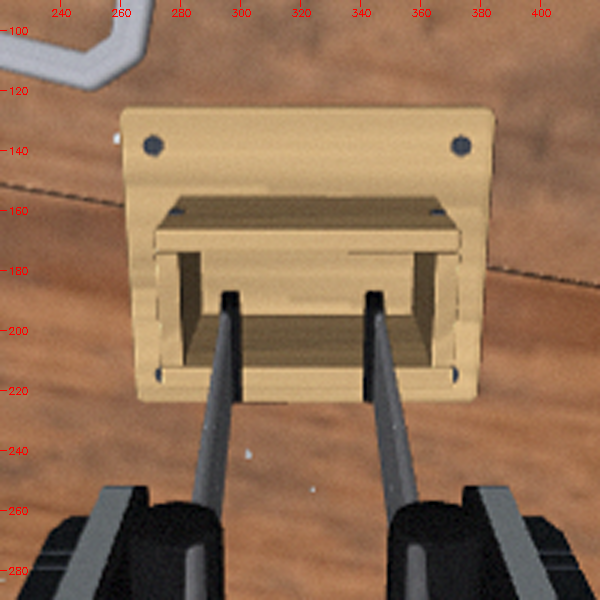

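```bash
python3 - <<'E'
from plan import *
f=dict(np.load("w7.npz")); T=toolT(f["p"],f["r"])@f["mount"]
Rs=R.from_euler("z",.171).as_matrix()
q=lambda u,z:(Rs.T@(onplane(f,u,z,T)-f["p"]))[:2].round(4)
print("jaw -x edge, if bottom", q((297,187.5),.096),q((345,187.5),.096),"if top",q((297,187.5),.114),"+x end bottom",q((297,224),.096),q((297,224),.114))
print("socket in -x",q((320,174),.07),"+x",q((320,212),.07),"y",q((279.5,190),.07),q((365,190),.07))
E
```

```text
jaw -x edge, if bottom [-0.0119 -0.0206] [-0.0118  0.0183] if top [-0.017  -0.0191] +x end bottom [ 0.0201 -0.0214] [ 0.0126 -0.0199]
socket in -x [-0.0168 -0.0021] +x [ 0.019  -0.0021] y [-0.0021 -0.0385] [-0.0021  0.0384]
```

Call:
carry_out --targets '[[[-0.003,0,0.06],[0,0,0],0.605],[[0,0,0.06],[0,0,0],0.605],[[0,0,0.06],[0,0,0],0.605],[[0,0,0.06],[0,0,0],0.605],[[0,0,0.05],[0,0,0],0.605],[[0,0,0.03],[0,0,0],0.605],[[0,0,0.01],[0,0,0],0.605],[[0,0,0],[0,0,0],0.605]]'

```text
clock: 21.62
position: [0.6126, 0.3362, 0.2899]
tool_rot: [3.141, 0.0, -2.97]
force: [-0.2, 0.0, -0.6]
grip_width: 0.0518
```

Call:
carry_out --targets '[[[0,0,0],[0,0,0],0.605],[[0,0,0],[0,0,0],0.605]]'

```text
clock: 21.88
position: [0.6125, 0.3362, 0.2901]
tool_rot: [3.141, 0.001, -2.97]
force: [-0.3, 1.0, -0.2]
grip_width: 0.0517
```

Call:
carry_out --targets '[[[0,0,0.006],[0,0,0],0.605],[[0,0,0],[0,0,0],0.605],[[0,0,0],[0,0,0],0.605]]'

```text
clock: 22.25
position: [0.6125, 0.3362, 0.2882]
tool_rot: [-3.142, -0.0, -2.97]
force: [-0.6, -0.6, -1.3]
grip_width: 0.0517
```

Call:
carry_out --targets '[[[0,0,0.006],[0,0,0],0.605],[[0,0,0],[0,0,0],0.605],[[0,0,0],[0,0,0],0.605]]'

```text
clock: 22.62
position: [0.6126, 0.3361, 0.2869]
tool_rot: [-3.142, 0.0, -2.97]
force: [0.5, -0.8, 2.9]
grip_width: 0.0518
```

Feet on the floor. Release slowly and retreat upward.

Call:
carry_out --targets '[[[0,0,0],[0,0,0],0.63],[[0,0,0],[0,0,0],0.66],[[0,0,0],[0,0,0],0.7],[[0,0,0],[0,0,0],0.8],[[0,0,0],[0,0,0],0.95],[[0,0,0],[0,0,0],0.95],[[0,0,0],[0,0,0],0.95],[[0,0,0],[0,0,0],0.95]]'

```text
clock: 23.62
position: [0.6124, 0.3362, 0.2867]
tool_rot: [3.142, -0.0, -2.97]
force: [0.2, -0.1, -0.2]
grip_width: 0.081
```

Call:
carry_out --targets '[[[0,0,-0.04],[0,0,0],0.95],[[0,0,-0.1],[0,0,0],0.95],[[0,0,-0.15],[0,0,0],0.95],[[0,0,-0.15],[0,0,0],0.95],[[0,0,-0.15],[0,0,0],0.95],[[0,0,-0.1],[0,0,0],0.95],[[0,0,0],[0,0,0],0.95],[[0,0,0],[0,0,0],0.95]]'

```text
clock: 24.62
position: [0.6123, 0.3361, 0.4589]
tool_rot: [-3.141, -0.001, -2.969]
force: [0.1, -0.5, 0.1]
grip_width: 0.0808
```

```bash
python3 - <<'E'
from plan import *
from workcell import imaging
p=now(); f=imaging.grab_frame("wrist"); np.savez("w8.npz",p=p[0],r=p[1],**f)
T=toolT(*p)@f["mount"]
g=imaging.grab_frame("side")
a=f["pixels"][0:300,0:420]; b=cv2.resize(g["pixels"][130:280,230:400],None,fx=2,fy=2)
print("expect rollers",proj(f,[.612,.336,.136],T),"tray",proj(f,[.5,.168,.096],T))
cv2.imwrite("pics/w8.png",np.hstack([a,b])[:,:,::-1])
E
```

```text
t 24.62 p [0.6123 0.3361 0.4589] r [-3.1414e+00 -5.0000e-04 -2.9695e+00] F [ 0.1 -0.5  0.1] w 0.0808
expect rollers [321.90718519 184.88134758] tray [166.16703901  30.72063519]
```

View pics/w8.png

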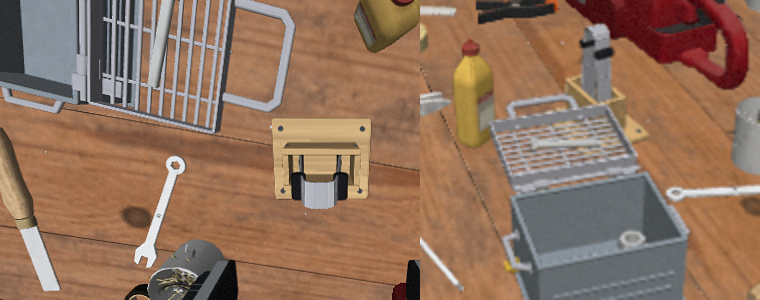

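Tongs stand upright in the holder (rollers near (321,185) as expected), the bolt lies in the open tray, and the nut and bottle are in place. Handing in.

```bash
python3 -c "
from workcell import job; print(job.job_done())"
```

```text
the job is handed in; nothing more can be done
None
```

The job is done and handed in at about 25 s of the 64 s allowed. The hand-in gives no verdict, so the result rests on my own checks.

**What I did:** I swung the cover over by its handle to about 2 rad and let it sink open by itself. I took the tongs from the holder at about 51 mm over the rollers and squeezed them on the bolt with 35 N. The opening then read 45.5 mm, against the 46 mm expected. I lifted the bolt clear, lowered it onto the tray wires until the wrist force showed contact, and opened the tongs. I then stood the tongs back in their holder on the same kind of contact and backed off upward.

**Last checks:** The final wrist and side pictures show:
- the cover open;
- the bolt lying in the tray;
- the tongs upright in the holder, with the rollers where the calculation put them;
- the nut and the glue bottle still in place.

The robot was clear of everything, with wrist force near zero.

**Not checked:** The final picture did not take in the spray can. It stood undisturbed in the side picture taken after I picked up the tongs, and no later move went near it.

**Measurement agreement:** Different views of the same point agreed to within about 2 to 5 mm. One early pixel reading of the bolt was wrong, so I measured it again before moving. I viewed 12 pictures, two over the budget of 10, to check the bolt's placing and the tongs' return.

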